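# Set the bench transformer to its set-mark

### The job

On the repair bench, turn the big knob on top of the round variable transformer clockwise until its pointer is lined up with the small arrow-shaped set-mark clipped on the rim of its dial, then let go of it. Leave the small knob of the box-shaped soldering station as it is set.

Things in the scene. Friction and masses are not known exactly. Their poses are not given: they have to be found in the camera images.
- volt_grip (a point): On the vertical axis of the transformer's knob at grip height, 153 mm above the table. The transformer is a fixed grey drum, 164 mm across, with a bright dial plate on top, 122 mm above the table. The black knob has a round skirt (60 mm across, top at 131 mm) and an upright bar, 54 mm long, 16 mm wide, top at 167 mm: pinch it across its width from above, finger ends over the skirt.
- volt_pointer (a point): Pointer tip of that knob, 39 mm from its axis, 127 mm above the table. The bar lies along the line from volt_grip to here; white lines on the bar's top and on the nose show the pointer end. The knob turns stiffly (0.06 N m), without clicks, and stays where left. It starts 25 to 80 degrees short of the set-mark, so one grasp does it.
- set_mark_tip (a point): Inward tip of the set-mark: a dark steel arrow clip, 15 mm wide, 4 mm high, fixed on the rim of the transformer's dial plate, pointing at the knob's axis; its tip is 41 mm from that axis, 126 mm above the table. It stands at a different place on the scale each time, always clockwise (seen from above) of the pointer.
- iron_pointer (a point): Outer end of the white line on the small round knob (26 mm across, 18 mm high) on top of the soldering station, a fixed grey box 125 x 150 mm, 85 mm high, that stands on the transformer's left or right; 12 mm from that knob's axis, 106 mm above the table. Not to be turned.

How it is judged:
At the end, for the whole second after the job is handed in: The transformer knob's pointer tip rests within 8.5 mm, measured level, of the set-mark's tip (about 12 degrees either way) (horizontal distance between volt_pointer and set_mark_tip below 0.0085 m); the robot touches nothing.
It fails at once if the soldering station's small knob is turned (its line's end moves more than 4 mm) (distance of iron_pointer from where it was at the start of the episode above 0.004 m).
It also fails if it takes over 32 s, if anything falls off the work surface, if the arm or the gripper's body presses on something with over 40 N, if the wrist force passes 120 N, or if a joint passes its speed limit or range.

### The arm

A 7-joint arm with a two-finger parallel gripper is mounted at the origin on the work surface. World frame = base frame: x ahead of the robot, y to its left, z up, the work surface at z = 0. Lengths are in m, angles in rad, forces in N, time in s.
With the tool pointing down it reaches from about 0.425 to 0.95 m from the base axis. Payload 4.7 kg.
Tool frame: the origin (TCP) lies on the front face of the gripper's body, between the roots of the fingers; the fingertips stand 70 mm ahead of it and the grasp point (between the pads) lies 51 mm ahead of it (env.finger_overhang is the distance from the TCP to the fingertips, in m); z points along the fingers, y is the line along which they close (so a half turn about z gives the same grasp; the last joint's range is limited). The gripper opens to 87 mm and grips with 3 to 60 N. Pads are 19 mm wide; open, the fingers measure 117 mm over their backs; the gripper's body (75 mm by 190 mm) begins 51 mm behind the grasp point.
Start: joints at [1.285, 0.469, -0.049, 1.532, 0.024, 1.141, -0.082], TCP at [0.171, -0.653, 0.292] pointing down, gripper open.
Joint ranges: [-2.59, 2.59], [-0.33, 1.99], [-1.39, 1.29], [0.1, 2.45], [-1.04, 4.18], [0.21, 1.99], [-2.66, 2.66]. Speed limits (rad/s): [2.57, 2.57, 3.14, 3.14, 3.14, 3.14, 3.14].

### API

Orientations are given as a 3x3 rotation matrix whose columns are the frame's x, y, z axes.
In Python, from workcell import env, imaging gives the robot as it stands.
- The arm moves only by the tool apply_moves, never from a script. Its argument "plan" is a list that holds one entry, the list of rows, each a list of 6 numbers: the shift along the tool's x, y, z normalised to -1 to 1, where 1 is 2 cm, then the turn, a rotation vector about the tool's x, y, z normalised to -1 to 1, where 1 is 0.08 rad. A call has 1 to 20 rows; each row shifts and turns the commanded pose from where the row before left it, along the tool's axes as they then stand; what a row does not reach is not made up. A row lasts 1/12 s, in which the tool goes at most 41.7 mm and 7.16 degrees, less where a joint would pass 70% of its speed; a pose out of reach is approached as far as the arm can. A call with a number of a shift or a turn outside -1 to 1 is refused whole. A call with a gripper value outside its range is refused whole. "gripper" is the opening, from 0 (shut) to 1 (fully open), set as the call begins (left out, the last holds). The fingers move at their own pace and stop on an object; the grip force is fixed at half the most. Time passes only in rows, so rows that do not move let the fingers close. It gives the time, the measured TCP pose, the force, the opening and the grip force at its end, in the units of the state.
- env.get_obs(): the state, without advancing time (a new reading comes with each control period).
- imaging.read_camera(name): name is "scene" or "top" or "wrist"; returns (picture, depth): 400x640x3 uint8, blue, green, red; 400x640 float32, m along the optical axis (not along the pixel's ray), 0 where there is no reading.
- imaging.get_calibration(name): a dict with "fx", "fy", "cx", "cy" (pixels), "rvec" (rotation vector, rad) and "tvec" (3), from world to camera coordinates, as OpenCV has them; the wrist camera has in their place "mount" (4x4, takes a point from camera to tool coordinates, whose origin is the TCP and whose axes are the flange's). Camera axes: x right, y down, z forward; pixel columns grow to the right and rows downward; lengths in m; the calibration is good to about 2 mm. A picture is of the moment at which its call begins: read the wrist's pose just before it. get_calibration takes no time and is no camera call.
- env.sign_off(): hands the job in; it is judged then, once.
The state is a dict: "time_s": time; "joints": joint angles; "joint_vel": joint speeds; "joint_efforts": joint torques, N m; "position": TCP position; "tcp_rot": TCP orientation; "force": force on the tool from outside, world axes, zero at the start; "torque": the same for the moment, N m; "gripper_width": opening from 0.0 (shut) to 1.0 (fully open); "finger_force": force on a finger pad.
Only numpy, scipy, OpenCV 4.12 (cv2) and the standard library are available. Lean on these libraries where they do the work, as an engineer would, in place of code of your own. Each camera call takes 0.05 s, during which the arm holds its last target. There are 200 camera calls.

## Working session

There is one attempt and no reset: what is moved stays moved. The work goes in short steps, Python scripts to look and compute and a tool call to move; the robot and the scene stay as the last step left them, time stands still between calls to the robot, and variables do not carry over. Pictures are saved under pics/ and viewed, at most 10 in all, crops included, and the job is handed in when it is done.

Besides the shell and the picture viewer there is one more tool, called after "Request:" in YAML: its name, and indented under it one key for each argument. apply_moves: Moves the arm, as the interface text tells. Scaled input: -1 to 1 covers 2 cm each way for a shift and 0.08 rad each way for a turn. Its arguments: {"type":"object","properties":{"plan":{"type":"array"},"gripper":{"type":"number"}},"required":["plan"]}

```bash
mkdir -p pics; cat > h.py <<'E'
import numpy as np, cv2
from workcell import env, imaging
def ray(name,u,v,obs=None):
    c=imaging.get_calibration(name)
    d=np.array([(u-c["cx"])/c["fx"],(v-c["cy"])/c["fy"],1.])
    if name=="wrist":
        M=np.array(c["mount"]);R=np.array(obs["tcp_rot"])
        return R@(M[:3,:3]@d), R@M[:3,3]+np.array(obs["position"])
    R=cv2.Rodrigues(np.array(c["rvec"],float))[0];t=np.array(c["tvec"]).ravel()
    return R.T@d, -R.T@t
def at_z(name,u,v,z,obs=None):
    d,o=ray(name,u,v,obs); return o+d*(z-o[2])/d[2]
E
python3 - <<'E'
from h import *
o=env.get_obs();print(o["time_s"],o["position"],np.round(o["tcp_rot"],3))
p,d=imaging.read_camera("top");cv2.imwrite("pics/top.png",p);np.save("top_d.npy",d)
E
```

```text
0.0 [ 0.1713528  -0.65239144  0.29117121] [[ 0.967  0.254 -0.001]
 [ 0.254 -0.967  0.002]
 [-0.    -0.002 -1.   ]]
```

View pics/top.png

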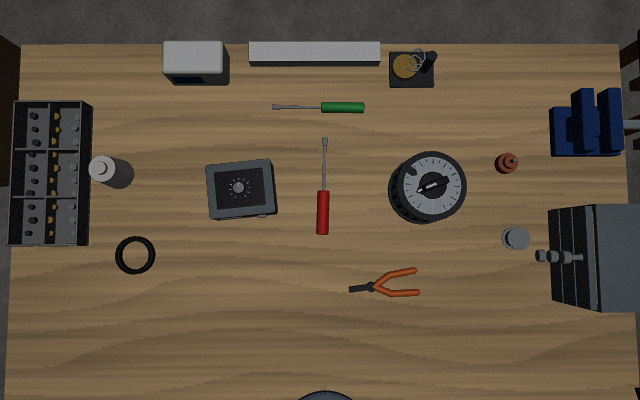

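The transformer is at about (432,185) and the soldering station at (240,188). I'll enlarge the dial.

```bash
python3 - <<'E'
from h import *
p=cv2.imread("pics/top.png")[140:230,380:480]
cv2.imwrite("pics/c1.png",cv2.resize(p,None,fx=6,fy=6,interpolation=cv2.INTER_CUBIC))
for u,v,z in [(434,184,.167),(433,184,.122),(390,185,.122),(466,185,.122),(240,188,.106)]: print(u,v,at_z("top",u,v,z))
E
```

```text
434 184 [ 0.57623694 -0.23262851  0.167     ]
433 184 [ 0.58120807 -0.2410752   0.122     ]
390 185 [ 0.57943575 -0.1459339   0.122     ]
466 185 [ 0.5786446  -0.31415643  0.122     ]
240 188 [0.57603529 0.18617211 0.106     ]
```

View pics/c1.png

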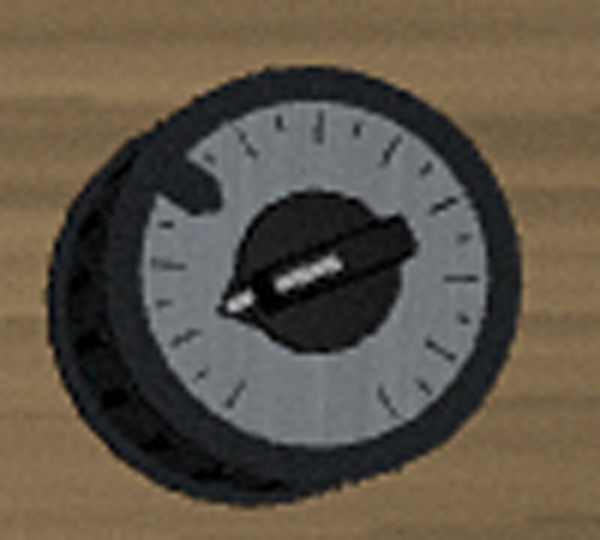

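The crop shows the dial centre at about (318,273), the pointer tip at (221,310) and the set-mark tip at (218,211).

```bash
python3 - <<'E'
from h import *
f=lambda u,v,z: at_z("top",380+(u+.5)/6-.5,140+(v+.5)/6-.5,z)[:2]
c=f(316,273,.122);sk=f(318,271,.131);p=f(221,310,.127);m=f(217,211,.126)
print(c,sk)
for n,q in(("p",p),("m",m)):
    r=q-c;print(n,q,np.linalg.norm(r),np.degrees(np.arctan2(r[1],r[0])))
# bar top ends
print(f(250,290,.167),f(412,232,.167))
o=env.get_obs();R=np.array(o["tcp_rot"]);print(R.T@(np.append(c,.33)-o["position"])/.02, np.degrees(np.arctan2(R[1,1],R[0,1])))
E
```

```text
[ 0.57881146 -0.2393522 ] [ 0.578569   -0.23800304]
p [ 0.56483486 -0.20299323] 0.03895279330927561 111.02706178337428
m [ 0.60142825 -0.20256204] 0.04318604685138629 58.41883578402001
[ 0.56803197 -0.20535407] [ 0.5883578  -0.26326636]
[ 24.95199892 -14.80507249  -1.91336192] -75.28691293002389
```

Request:
apply_moves:
  plan:
    - [[1,-0.6,0,0,0,0],[1,-0.6,0,0,0,0],[1,-0.6,0,0,0,0],[1,-0.6,0,0,0,0],[1,-0.6,0,0,0,0],[1,-0.6,0,0,0,0],[1,-0.6,0,0,0,0],[1,-0.6,0,0,0,0],[1,-0.6,0,0,0,0],[1,-0.6,0,0,0,0],[1,-0.6,0,0,0,0],[1,-0.6,0,0,0,0],[1,-0.6,0,0,0,0],[1,-0.6,0,0,0,0],[1,-0.6,0,0,0,0],[1,-0.6,0,0,0,0],[1,-0.6,0,0,0,0],[1,-0.6,0,0,0,0],[1,-0.6,0,0,0,0],[1,-0.6,0,0,0,0]]
  gripper: 1

```text
time_s: 1.72
position: [0.4977, -0.3181, 0.2917]
tcp_rot: [[0.967, 0.254, -0.001], [0.254, -0.967, 0.001], [-0.001, -0.001, -1.0]]
force: [0.3, -0.3, -0.8]
gripper_width: 0.995
finger_force: 0.0
```

Request:
apply_moves:
  plan:
    - [[0,0,0,0,0,-1],[0,0,0,0,0,-1],[0,0,0,0,0,-1],[0,0,0,0,0,-1],[0,0,0,0,0,-1],[0,0,0,0,0,-1],[0,0,0,0,0,-1],[0,0,0,0,0,-1],[0,0,0,0,0,-1],[0,0,0,0,0,-1],[0,0,0,0,0,-1],[0,0,0,0,0,-1],[0,0,0,0,0,-1],[0,0,0,0,0,-1],[0,0,0,0,0,-1],[0,0,0,0,0,-1],[0,0,0,0,0,-1],[0,0,0,0,0,-1],[0,0,0,0,0,-1],[0,0,0,0,0,-1]]

```text
time_s: 3.38
position: [0.497, -0.3191, 0.2916]
tcp_rot: [[-0.286, 0.958, -0.001], [0.958, 0.286, 0.001], [0.001, -0.001, -1.0]]
force: [-0.5, 0.2, 0.7]
gripper_width: 0.999
finger_force: 0.0
```

```bash
python3 - <<'E'
from h import *
o=env.get_obs();R=np.array(o["tcp_rot"]);print(o["time_s"],o["position"],o["joints"],R.T@(np.array([.5787,-.2385,.30])-o["position"])/.02, np.degrees(np.arctan2(R[1,1],R[0,1])))
E
```

```text
3.3833 [ 0.49699192 -0.31905882  0.29160016] [ 0.90515997  0.38286502 -0.5313277   1.7178983   0.21387365  1.10022642
  0.59749818] [ 2.69259705  5.06584944 -0.42227375] 16.608048661171487
```

Request:
apply_moves:
  plan:
    - [[0.45,0.84,0,0,0,0],[0.45,0.84,0,0,0,0],[0.45,0.84,0,0,0,0],[0.45,0.84,0,0,0,0],[0.45,0.84,0,0,0,0],[0.45,0.84,0,0,0,0],[0,0,0,0,0,-0.8],[0,0,0,0,0,0],[0,0,0,0,0,0]]

```text
time_s: 4.13
position: [0.5785, -0.2391, 0.2916]
tcp_rot: [[-0.342, 0.94, -0.001], [0.94, 0.342, 0.0], [0.001, -0.001, -1.0]]
force: [0.1, -0.5, 1.2]
gripper_width: 1.004
finger_force: 0.0
```

```bash
python3 - <<'E'
from h import *
o=env.get_obs();p,d=imaging.read_camera("wrist");cv2.imwrite("pics/w1.png",p)
import pickle;pickle.dump({k:o[k] for k in("position","tcp_rot")},open("w1.pkl","wb"))
print(o["time_s"],o["position"],np.round(o["tcp_rot"],3))
E
```

```text
4.1333 [ 0.57845735 -0.23913367  0.29155385] [[-0.342  0.94  -0.001]
 [ 0.94   0.342  0.   ]
 [ 0.001 -0.001 -1.   ]]
```

View pics/w1.png

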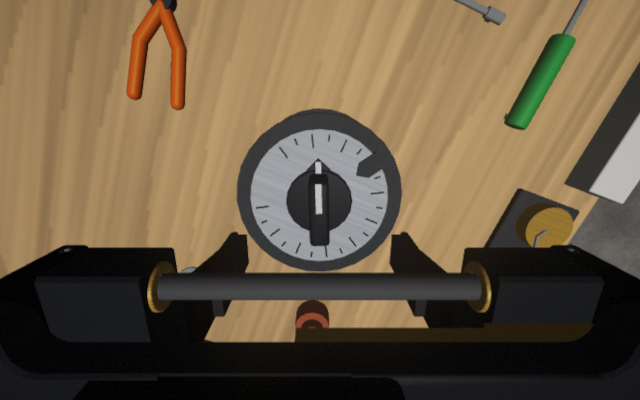

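The wrist view shows the bar nearly parallel to the pads: its top runs from (318,171) to (319,244). The pointer tip is at (318,160), the mark tip at (358,174) and the dial centre at about (319,193).

```bash
python3 - <<'E'
from h import *
import pickle;o=pickle.load(open("w1.pkl","rb"))
f=lambda u,v,z: at_z("wrist",u,v,z,o)[:2]
a,b=f(318,171,.167),f(319,244,.167);print("bar",(a+b)/2,np.linalg.norm(a-b),np.degrees(np.arctan2(*(a-b)[::-1])))
print("skirt",f(319,200,.131),"dial",(f(250,194,.122)+f(387,194,.122))/2,f(319,194,.122))
p,m=f(318,159,.127),f(357.5,174,.126);c=f(319,199,.131)
for q in(p,m):r=q-c;print(q,np.linalg.norm(r),np.degrees(np.arctan2(r[1],r[0])))
E
```

```text
bar [ 0.57546691 -0.23225874] 0.060375704343374324 110.72447882893921
skirt [ 0.5771147  -0.23564873] dial [ 0.57561863 -0.23291188] [ 0.57606229 -0.23275038]
[ 0.56376654 -0.20156585] 0.03565769918807438 111.42378471150757
[ 0.60179072 -0.20228748] 0.04098091213641814 52.408066179728046
```

Request:
apply_moves:
  plan:
    - [[0.1,0,0.6,0,0,-0.1],[0,0,0.6,0,0,0],[0,0,0.6,0,0,0],[0,0,0.6,0,0,0],[0,0,0.6,0,0,0],[0,0,0.6,0,0,0],[0,0,0.4,0,0,0],[0,0,0.25,0,0,0],[0,0,0,0,0,0]]

```text
time_s: 4.93
position: [0.5777, -0.2369, 0.2057]
tcp_rot: [[-0.35, 0.937, -0.002], [0.937, 0.35, 0.001], [0.002, -0.002, -1.0]]
force: [-0.2, -0.3, 0.8]
gripper_width: 0.999
finger_force: 0.0
```

Request:
apply_moves:
  plan:
    - [[0,0,0,0,0,0],[0,0,0,0,0,0],[0,0,0,0,0,0],[0,0,0,0,0,0],[0,0,0,0,0,0],[0,0,0,0,0,0],[0,0,0,0,0,0],[0,0,0,0,0,0],[0,0,0,0,0,0],[0,0,0,0,0,0]]
  gripper: 0

```text
time_s: 5.77
position: [0.5782, -0.237, 0.2073]
tcp_rot: [[-0.35, 0.937, 0.0], [0.937, 0.35, -0.0], [-0.0, 0.0, -1.0]]
force: [0.6, 0.0, -1.0]
gripper_width: 0.322
finger_force: 0.0
```

Request:
apply_moves:
  plan:
    - [[0,0,0,0,0,0],[0,0,0,0,0,0],[0,0,0,0,0,0],[0,0,0,0,0,0],[0,0,0,0,0,0],[0,0,0,0,0,0]]

```text
time_s: 6.27
position: [0.5776, -0.2372, 0.2072]
tcp_rot: [[-0.35, 0.937, -0.001], [0.937, 0.35, -0.0], [0.0, -0.001, -1.0]]
force: [-4.1, 0.3, 3.7]
gripper_width: 0.179
finger_force: 30.0
```

Request:
apply_moves:
  plan:
    - [[0,0,0,0,0,0.8],[0,0,0,0,0,0.8],[0,0,0,0,0,0.8],[0,0,0,0,0,0.8],[0,0,0,0,0,0.8],[0,0,0,0,0,0.8],[0,0,0,0,0,0.8],[0,0,0,0,0,0.8],[0,0,0,0,0,0.8],[0,0,0,0,0,0.8],[0,0,0,0,0,0.8],[0,0,0,0,0,0.8],[0,0,0,0,0,0.8],[0,0,0,0,0,0.8],[0,0,0,0,0,0.8],[0,0,0,0,0,0]]

```text
time_s: 7.6
position: [0.5783, -0.2373, 0.2072]
tcp_rot: [[0.567, 0.824, 0.0], [0.824, -0.567, -0.001], [-0.0, 0.001, -1.0]]
force: [-2.2, -1.1, 0.4]
gripper_width: 0.183
finger_force: 30.0
```

```bash
python3 - <<'E'
from h import *
o=env.get_obs();p,d=imaging.read_camera("wrist");cv2.imwrite("pics/w2.png",p)
print(o["force"],o["torque"],o["gripper_width"])
E
```

```text
[-2.16186284 -1.12531045  0.38562682] [-0.22860847  0.25653329 -0.07946066] 0.182570220638933
```

View pics/w2.png

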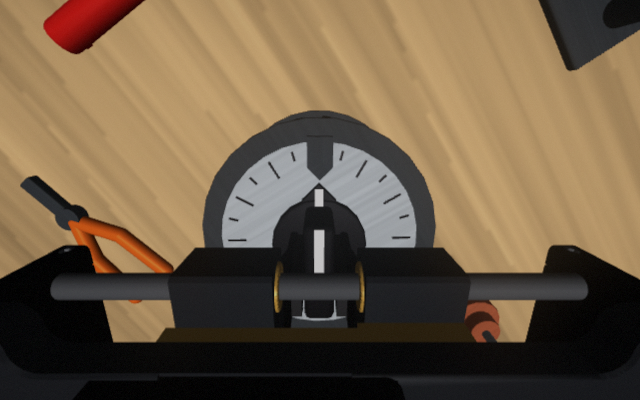

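The pointer tip at (319,186) meets the mark tip at (320,181), so they are lined up. I'll release and rise.

Request:
apply_moves:
  plan:
    - [[0,0,0,0,0,0],[0,0,0,0,0,0],[0,0,0,0,0,0],[0,0,0,0,0,0],[0,0,0,0,0,0],[0,0,0,0,0,0],[0,0,0,0,0,0],[0,0,0,0,0,0]]
  gripper: 1

```text
time_s: 8.32
position: [0.5782, -0.237, 0.2073]
tcp_rot: [[0.566, 0.824, 0.0], [0.824, -0.566, -0.0], [0.0, 0.0, -1.0]]
force: [0.6, 1.0, -0.8]
gripper_width: 0.699
finger_force: 0.0
```

Request:
apply_moves:
  plan:
    - [[0,0,-0.4,0,0,0],[0,0,-0.7,0,0,0],[0,0,-0.7,0,0,0],[0,0,-0.7,0,0,0],[0,0,-0.7,0,0,0],[0,0,-0.7,0,0,0],[0,0,-0.4,0,0,0],[0,0,0,0,0,0],[0,0,0,0,0,0],[0,0,0,0,0,0]]

```text
time_s: 9.15
position: [0.5777, -0.237, 0.2925]
tcp_rot: [[0.566, 0.824, -0.001], [0.824, -0.566, 0.0], [-0.0, -0.001, -1.0]]
force: [-0.2, -1.0, -1.1]
gripper_width: 0.995
finger_force: 0.0
```

```bash
python3 - <<'E'
from h import *
p,d=imaging.read_camera("wrist");cv2.imwrite("pics/w3.png",cv2.resize(p[90:290,200:440],None,fx=3,fy=3))
E
```

```text
(no output)
```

View pics/w3.png

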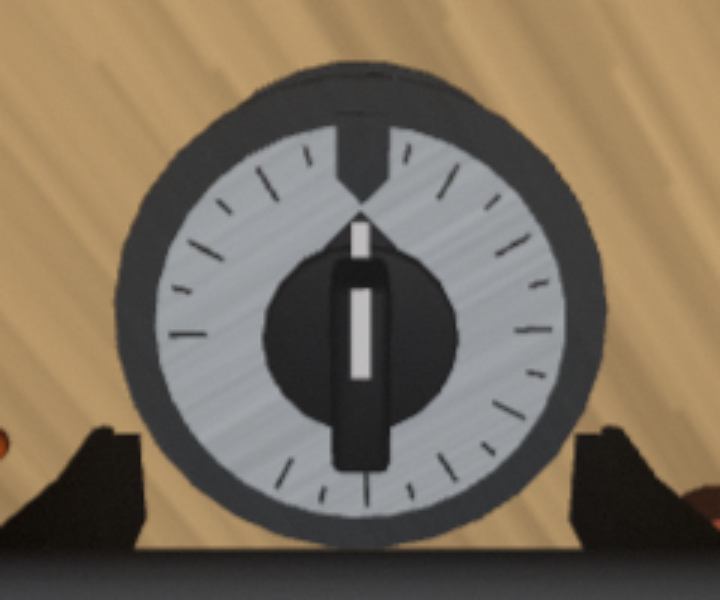

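The pointer tip at (360,212) sits on the mark tip at (362,203), and the gripper is clear.

```bash
python3 -c "
from workcell import env
print(env.sign_off())"
```

```text
the job is handed in; nothing more can be done
None
```

The transformer knob's pointer is lined up with the set-mark, the gripper has let go and is clear, the soldering station was not touched, and the job is handed in at about 9 s (no verdict was returned).

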